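# Pack the hanging foot of the espresso machine with the leaf that binds

### The arm

A 6-joint arm with a two-finger parallel gripper is mounted at the origin on a cart in front of the work surface, level with it; the furniture and walls round the work are solid. World frame = base frame: x ahead of the robot, y to its left, z up, the work surface at z = 0. Lengths are in mm, angles in rad, forces in N, time in s.
With the tool pointing down it reaches from about 350 to 975 mm from the base axis. Payload 7.1 kg.
Tool frame: the origin (TCP) lies on the centre line of the jaws, within the pads' length; the fingertips stand 17 mm ahead of it and the grasp point (between the pads) lies 2 mm behind it (tip_extent is the distance from the TCP to the fingertips, in mm); z points along the fingers, y is the line along which they close (so a half turn about z gives the same grasp; the last joint's range is limited). The gripper opens to 88 mm and grips with 3 to 60 N. Pads are 20 mm wide; open, the fingers measure 115 mm over their backs; the gripper's body (75 mm by 178 mm) begins 61 mm behind the grasp point.
Start: joints at [-1.245, 0.423, 1.63, -0, 1.089, -0.019], TCP at [211.272, -588.191, 239.675] pointing down, gripper open.
Joint ranges: [-3, 3], [-0.9, 2.11], [0.09, 2.58], [-1.31, 4.45], [0.11, 2.69], [-2.54, 2.54]. Speed limits (rad/s): [2.39, 2.39, 3.01, 3.14, 3.14, 3.14].

### API

Orientations are given as a rotation vector (axis times angle).
In Python, from workcell import get_obs, get_image, camera_model, close_job, look_for, outline_of, pinpoint, tip_extent gives the robot as it stands.
- The arm moves only by the shell command python3 -m jog 'ROWS'. ROWS is text: rows parted by semicolons, each of 7 numbers parted by spaces: the shift along the tool's x, y, z as a fraction of full scale, then the turn, a rotation vector about the tool's x, y, z as a fraction of full scale, then the closure, from -1 (fully open) to 1 (shut). A call has 1 to 8 rows; each row is the pose to reach, as a shift and turn from the pose commanded when the call began, along the tool's axes at that moment; what a row does not reach only later rows make up. Full scale, the value 1, is 0.2 m for a shift and 30 degrees for a turn. A row lasts 1/10 s, in which the tool goes at most 50 mm and 8.59 degrees, less where a joint would pass 70% of its speed; a pose out of reach is approached as far as the arm can. A call with a number of a shift or a turn outside -1 to 1 is refused whole. A call with a gripper value outside its range is refused whole. The fingers move at their own pace and stop on an object; the grip force is fixed at half the most. Time passes only in rows, so rows that repeat a pose let the fingers close. It gives the time, the measured TCP pose, the force, the opening and the grip force at its end, in the units of the state.
- get_obs(): the state, without advancing time (a new reading comes with each control period).
- get_image(name): name is "side" or "top"; returns the picture (420x560x3 uint8, red, green, blue); there is no depth.
- camera_model(name): a dict with "fx", "fy", "cx", "cy" (pixels), "dist_coeffs" ([k1, k2, p1, p2, k3] as OpenCV has them; the pictures are not rectified), "origin" and "orientation" of the camera in the world. Camera axes: x right, y down, z forward; pixel columns grow to the right and rows downward; lengths in mm; the calibration is good to about 2 mm. A picture is of the moment at which its call begins. camera_model takes no time and is no camera call.
- close_job(): hands the job in; it is judged then, once.
Trained networks look in the newest picture that a camera, given by its name, has taken for a name from the list of things; names that differ only in an ending like _2 or _b are one class to them, and where a whole thing is asked for, a point or a joint stands for the part that bears it (a point fixed in the world has none). Each returns a list of dicts, best first, with "confidence" (0 to 1); they miss things now and then, are a little off and sometimes report something else, mostly with a low value. They report only what shows in the picture. A call takes as long as a camera call.
- look_for(target, camera): "xyz" ([x, y, z] in mm, in the coordinates of the camera as it stood for that picture, good to about 4 mm: the middle of the surface that is visible of it).
- outline_of(target, camera): "mask" (420x560 bool, what is visible of it).
- pinpoint(target, camera): "xyz" ([x, y, z] in mm, in the coordinates of the camera as it stood for that picture, good to about 4 mm: a listed point, or the origin of a listed thing).
The state is a dict: "t": time; "qpos": joint angles; "qvel": joint speeds; "joint_torque": joint torques, N m; "ee_pos": TCP position; "orientation": TCP orientation; "ft_force": force on the tool from outside, world axes, zero at the start; "moment": the same for the moment, N m; "width": finger opening in mm; "grasp_force": force on a finger pad.
Only numpy, scipy, OpenCV 4.12 (cv2) and the standard library are available. Lean on these libraries where they do the work, as an engineer would, in place of code of your own. Each camera call takes 0.05 s, during which the arm holds its last target. There are 200 camera calls.

### The job

The heavy espresso machine rattles because its front foot on the sink side is seized and hangs clear of the worktop by an unknown gap. Slide the four metal packing leaves under that foot one after another, from the thinnest up, flat along the worktop and without forcing, each until the foot stands over the strip's flat about 34 mm behind its nose; draw every leaf that is loose out again and set it flat on the worktop, well clear of the machine. Leave the first leaf that binds lying there with the foot pressing on it, let go, and do not disturb the other things on the worktop.

Things in the scene. Friction and masses are not known exactly. Their poses are not given: they have to be found in the camera images.
- machine: Steel espresso machine, 280 deep x 230 wide x 335 mm high, 25 kg, does not move. Origin: on the worktop below its centre; x from its front (drip tray, facing the robot) to its back, y to the left as seen from the robot. Underside 34 mm above the worktop, front edge at x = -140 mm. It stands on three 30 mm rubber feet; the fourth, front right (sink side), hangs clear of the worktop.
- foot (a point): Worktop point straight below the hanging foot's centre, at (-108, -82, 0) mm in the machine's frame. The foot is a flat round rubber pad, 29 mm wide, hanging at an unknown height, from 3 mm to less than 11 mm above the worktop. It yields only upward, at most 5.5 mm: about 5 N lifts it off its rest, every further mm takes 1 N more. No other part of the machine near it is lower than 34 mm.
- leaf_1: Packing leaf 1 of 4 (thinnest): flat grey metal strip, 4 mm thick, 22 mm wide, about 100 g, with an upright black grip near its tail, 22 mm long (x), 12 mm wide (y), top 40 mm above the underside. Origin: on the underside below the grip's middle; x points to the nose tip, 126 mm ahead; z up. Nose starts pointing roughly away from the robot (within 0.1 rad of +x).
- leaf_2: Packing leaf 2 of 4 (second thinnest): flat grey metal strip, 6.5 mm thick, 26 mm wide, about 130 g, with an upright black grip near its tail, 28 mm long (x), 12 mm wide (y), top 42.5 mm above the underside. Origin: on the underside below the grip's middle; x points to the nose tip, 126 mm ahead; z up. Nose starts pointing roughly away from the robot (within 0.1 rad of +x).
- leaf_3: Packing leaf 3 of 4 (second thickest): flat grey metal strip, 9 mm thick, 30 mm wide, about 160 g, with an upright black grip near its tail, 34 mm long (x), 12 mm wide (y), top 45 mm above the underside. Origin: on the underside below the grip's middle; x points to the nose tip, 126 mm ahead; z up. Nose starts pointing roughly away from the robot (within 0.1 rad of +x).
- leaf_4: Packing leaf 4 of 4 (thickest): flat grey metal strip, 11.5 mm thick, 34 mm wide, about 190 g, with an upright black grip near its tail, 40 mm long (x), 12 mm wide (y), top 47.5 mm above the underside. Origin: on the underside below the grip's middle; x points to the nose tip, 126 mm ahead; z up. Nose starts pointing roughly away from the robot (within 0.1 rad of +x).
- leaf_1_seat (a point): Point on top of leaf 1 where the foot is to stand: 92 mm ahead of the leaf's origin, 34 mm behind the nose tip. The last 18 mm of the nose are bevelled on top from 4 down to a blunt 1.5 mm. A loose leaf slides in with less than about 2.5 N; a binding one bears 5 to 8 N of the foot and takes some 5 to 15 N to push home; one a whole step too thick stops dead at the pad.
- leaf_2_seat (a point): Point on top of leaf 2 where the foot is to stand: 92 mm ahead of the leaf's origin, 34 mm behind the nose tip. The last 18 mm of the nose are bevelled on top from 6.5 down to a blunt 4 mm. A loose leaf slides in with less than about 2.5 N; a binding one bears 5 to 8 N of the foot and takes some 5 to 15 N to push home; one a whole step too thick stops dead at the pad.
- leaf_3_seat (a point): Point on top of leaf 3 where the foot is to stand: 92 mm ahead of the leaf's origin, 34 mm behind the nose tip. The last 18 mm of the nose are bevelled on top from 9 down to a blunt 6.5 mm. A loose leaf slides in with less than about 2.5 N; a binding one bears 5 to 8 N of the foot and takes some 5 to 15 N to push home; one a whole step too thick stops dead at the pad.
- leaf_4_seat (a point): Point on top of leaf 4 where the foot is to stand: 92 mm ahead of the leaf's origin, 34 mm behind the nose tip. The last 18 mm of the nose are bevelled on top from 11.5 down to a blunt 9 mm. A loose leaf slides in with less than about 2.5 N; a binding one bears 5 to 8 N of the foot and takes some 5 to 15 N to push home; one a whole step too thick stops dead at the pad.
- spoon: Teaspoon, 130 mm long, on the worktop; bystander. Origin: centre of its underside.
- garlic: Head of garlic, 56 mm wide and high; bystander. Origin: centre of its underside.
- bowl: White prep bowl, 140 mm wide, 60 mm high; bystander. Origin: centre of its underside.
- timer: Round kitchen timer, 63 mm wide, 52 mm high; bystander. Origin: centre of its underside.

How it is judged (in metres and radians):
On the way, in this order (a step that is already met when the one before it is completed fails the run):
1. the thinnest leaf is slid under the hanging foot (horizontal distance between leaf_1_seat and foot below 0.014 m and height (world z) of leaf_1 below 0.012 m), for 0.1 s.
2. either the thinnest leaf binds and is let go under the foot, or it is out again and the second leaf is under the foot (((horizontal distance between leaf_1_seat and foot below 0.014 m and contact force between leaf_1 and machine above 3 N and contact force between the fingers and leaf_1 below 0.05 N) or (horizontal distance between leaf_2_seat and foot below 0.014 m and horizontal distance between leaf_1_seat and foot above 0.06 m and height (world z) of leaf_2 below 0.012 m))), for 0.1 s.
3. either the first or second leaf binds under the foot and the hand is away from it, or both are out again and the third leaf is under the foot (((horizontal distance between leaf_1_seat and foot below 0.014 m and contact force between leaf_1 and machine above 3 N and contact force between the fingers and leaf_1 below 0.05 N and distance between the grasp point and leaf_1 above 0.09 m) or (horizontal distance between leaf_2_seat and foot below 0.014 m and contact force between leaf_2 and machine above 3 N and contact force between the fingers and leaf_2 below 0.05 N and distance between the grasp point and leaf_2 above 0.09 m) or (horizontal distance between leaf_3_seat and foot below 0.014 m and horizontal distance between each of leaf_1_seat, leaf_2_seat and foot above 0.06 m and height (world z) of leaf_3 below 0.012 m))), for 0.1 s.
At the end, for the whole second after the job is handed in: One leaf lies flat, at rest and let go, its seat point within 14 mm (from above) of the hanging foot, which presses on it with 3 to 10 N; the other three lie flat and at rest on the worktop, seat points over 60 mm from the foot, clear of the machine (((horizontal distance between leaf_1_seat and foot below 0.014 m and contact force between leaf_1 and machine between 3 and 10 N and horizontal distance between each of leaf_2_seat, leaf_3_seat, leaf_4_seat and foot above 0.06 m and contact force between each of leaf_2, leaf_3, leaf_4 and machine below 0.1 N) or (horizontal distance between leaf_2_seat and foot below 0.014 m and contact force between leaf_2 and machine between 3 and 10 N and horizontal distance between each of leaf_1_seat, leaf_3_seat, leaf_4_seat and foot above 0.06 m and contact force between each of leaf_1, leaf_3, leaf_4 and machine below 0.1 N) or (horizontal distance between leaf_3_seat and foot below 0.014 m and contact force between leaf_3 and machine between 3 and 10 N and horizontal distance between each of leaf_1_seat, leaf_2_seat, leaf_4_seat and foot above 0.06 m and contact force between each of leaf_1, leaf_2, leaf_4 and machine below 0.1 N) or (horizontal distance between leaf_4_seat and foot below 0.014 m and contact force between leaf_4 and machine between 3 and 10 N and horizontal distance between each of leaf_1_seat, leaf_2_seat, leaf_3_seat and foot above 0.06 m and contact force between each of leaf_1, leaf_2, leaf_3 and machine below 0.1 N)) and height (world z) of each of leaf_1, leaf_2, leaf_3, leaf_4 below 0.012 m and angle between each of leaf_1, leaf_2, leaf_3, leaf_4's own z axis and vertical below 0.12 rad and linear speed of each of leaf_1, leaf_2, leaf_3, leaf_4 below 0.02 m/s); the robot touches nothing.
It fails at once if a leaf is forced against the machine with more than 22 N (contact force between any of leaf_1, leaf_2, leaf_3, leaf_4 and machine above 22 N).
It fails at once if the robot itself pushes the machine with more than 10 N (contact force between any of the arm, the fingers and machine above 10 N).
It fails at once if a bystander (teaspoon, garlic, bowl, timer) is shifted more than 30 mm (distance of any of spoon, garlic, bowl, timer from where it was at the start of the episode above 0.03 m).
It also fails if it takes over 72 s, if anything falls off the work surface, if the arm or the gripper's body presses on something with over 40 N, if the wrist force passes 120 N, or if a joint passes its speed limit or range.

## Working session

There is one attempt and no reset: what is moved stays moved. The work goes in short steps, Python scripts to look and compute and a shell command to move; the robot and the scene stay as the last step left them, time stands still between calls to the robot, and variables do not carry over. Pictures are saved under pics/ and viewed, at most 10 in all, crops included, and the job is handed in when it is done.

```bash
mkdir -p pics; ls
python3 - <<'E'
from workcell import *
import cv2,numpy as np
for n in("side","top"):
    cv2.imwrite(f"pics/{n}0.png",get_image(n)[:,:,::-1]); c=camera_model(n);print(n,c)
print(get_obs()); print(tip_extent)
E
```

```text
pics
side {'fx': 403.80395642539247, 'fy': 403.80395642539247, 'cx': 278.66363537323355, 'cy': 210.2749104036124, 'dist_coeffs': array([-0.1085669,  0.       ,  0.       ,  0.       ,  0.       ]), 'origin': array([  94.46300656, 1008.31643779,  749.31436912]), 'orientation': array([-0.67022862,  2.52125043, -1.31154193])}
top {'fx': 530.1358637162975, 'fy': 530.1358637162975, 'cx': 283.6628198141742, 'cy': 212.77077177013575, 'dist_coeffs': array([-0.07895305,  0.        ,  0.        ,  0.        ,  0.        ]), 'origin': array([ 362.79898644,  114.78479869, 1342.75369218]), 'orientation': array([-2.13431603,  2.10890179, -0.18765655])}
{'t': 0.1, 'qpos': array([-1.24500442e+00,  4.23772079e-01,  1.63059060e+00,  1.52403411e-05,
        1.08859097e+00, -1.89707516e-02]), 'qvel': array([-2.90855133e-04, -3.09607055e-03, -1.60337586e-03, -8.21321168e-04,
       -4.27767604e-05,  5.40595264e-04]), 'joint_torque': array([ 1.07724591e-03, -5.45615602e+01, -2.74325019e+01,  6.44834479e-02,
        1.87041453e-02, -1.51750288e-05]), 'ee_pos': array([ 211.12883156, -587.76322645,  238.98365583]), 'orientation': array([-3.09370619e+00, -5.38631821e-01,  3.05598552e-04]), 'ft_force': array([ 0.36565194, -1.03576425,  0.44652572]), 'moment': array([-0.00602618, -0.04787012,  0.00725064]), 'grasp_force': 0.0, 'width': 88.05698596560264}
17.0
```

View pics/top0.png

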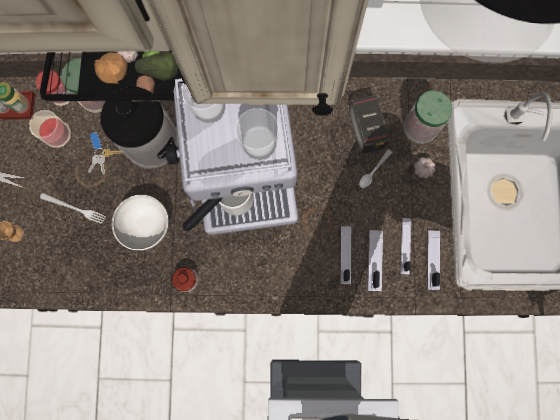

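View pics/side0.png

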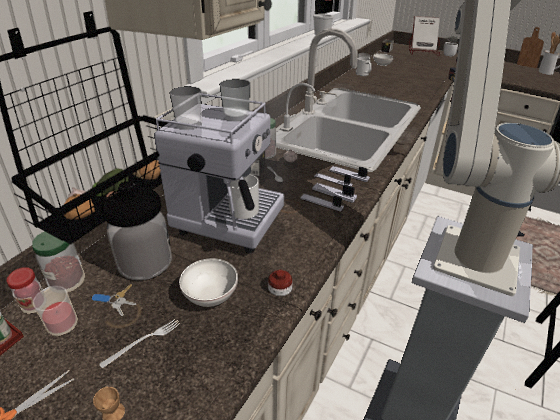

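```bash
cat > h.py <<'E'
from workcell import *
import cv2,numpy as np
from scipy.spatial.transform import Rotation as R
def w(cam,p):
    c=camera_model(cam); return R.from_rotvec(c['orientation']).apply(p)+c['origin']
def pix(cam,p):
    c=camera_model(cam); r=R.from_rotvec(c['orientation']).inv(); K=np.array([[c['fx'],0,c['cx']],[0,c['fy'],c['cy']],[0,0,1]])
    return cv2.projectPoints(np.atleast_2d(r.apply(np.atleast_2d(p)-c['origin'])),np.zeros(3),np.zeros(3),K,c['dist_coeffs'])[0][:,0]
def ray(cam,uv):
    c=camera_model(cam);K=np.array([[c['fx'],0,c['cx']],[0,c['fy'],c['cy']],[0,0,1]])
    n=cv2.undistortPoints(np.array(uv,float).reshape(-1,1,2),K,c['dist_coeffs'])[:,0]
    return R.from_rotvec(c['orientation']).apply(np.c_[n,np.ones(len(n))])
def onz(cam,uv,z):
    d=ray(cam,uv); o=camera_model(cam)['origin']; return o+d*((z-o[2])/d[:,2])[:,None]
def tri(a,b):  # pixel in top, pixel in side
    P=[camera_model(c)['origin'] for c in('top','side')]; D=[ray('top',a)[0],ray('side',b)[0]]
    A=np.c_[D[0],-D[1]]; s=np.linalg.lstsq(A,P[1]-P[0],rcond=None)[0]
    x,y=P[0]+s[0]*D[0],P[1]+s[1]*D[1]; return (x+y)/2,np.linalg.norm(x-y)
E
python3 - <<'E'
from h import *
np.set_printoptions(precision=1,suppress=True)
for c in("top","side"):
    for f,ts in((pinpoint,("leaf_1","leaf_1_seat","machine","foot","garlic","timer","bowl","spoon")),):
        for t in ts:
            for d in f(t,c)[:5]: print(c,t,round(d['confidence'],2),w(c,d['xyz']),pix(c,w(c,d['xyz']))[0])
E
```

```text
top leaf_1 0.95 [447.2 -28.3   0.6] [344.2 277.9]
top leaf_1 0.92 [ 444.2 -251.8   -1.7] [432.1 279.8]
top leaf_1 0.63 [ 476.6 -183.     3.2] [405.2 266.7]
top leaf_1 0.6 [ 441.9 -107.9   -0.9] [375.6 280.3]
top leaf_1_seat 0.85 [ 569.5 -188.4    3.1] [406.3 230.4]
top machine 0.63 [702.2 226.    2. ] [245.9 178.4]
top garlic 0.89 [ 729.9 -234.1   -0.8] [421.4 170.5]
top timer 0.8 [442.2 372.   -3.1] [186.1 277.9]
top bowl 0.73 [577.3 482.8   0. ] [145.6 224.6]
top bowl 0.27 [ 445.3 -251.7   -0.2] [432.2 279.4]
top spoon 0.79 [ 730.2 -115.7   -1. ] [376.5 169.8]
top spoon 0.41 [ 531.3 -257.5   11.6] [434.5 245.1]
side leaf_1 0.92 [ 443.9 -107.    -1.7] [346.8 197.4]
side leaf_1 0.77 [ 443.8 -254.1    0.7] [361.6 177.9]
side leaf_1 0.55 [ 473.4 -182.7   -3.7] [346.8 185.5]
side leaf_1 0.54 [454.6 -25.6  -3.2] [334.6 208.7]
side leaf_1_seat 0.69 [ 563.4 -187.9    3.2] [324.5 176.6]
side foot 0.64 [609.5 125.6  -0. ] [270.2 217.3]
side garlic 0.54 [ 732.7 -235.3    3.2] [289.7 160. ]
side timer 0.68 [434.  377.    0.3] [279.9 288.6]
side timer 0.52 [454.9 -25.6  -3.3] [334.5 208.7]
side bowl 0.88 [577.4 482.1   0.3] [209.2 293.9]
side bowl 0.63 [ 735.  -109.7    4.1] [273.1 173.5]
side bowl 0.62 [ 475.8 -181.7    1. ] [346.3 184.3]
side spoon 0.54 [ 732.2 -106.7    1.1] [273.4 174.8]
```

The top view shows four leaves (grips near pixels (345,276), (375,280), (405,267), (432,280)), the machine at (235,160), the timer at (185,280) and the spoon at (375,170). Next I work out which leaf is which and get the machine's pose.

Run:
```python
from h import *
np.set_printoptions(precision=1,suppress=True)
def ortho(cam,im,z,x0,x1,y0,y1,s):
    # row: x decreasing, col: y decreasing
    X,Y=np.meshgrid(np.arange(x1,x0,-1/s),np.arange(y1,y0,-1/s),indexing='ij')
    P=np.stack([X.ravel(),Y.ravel(),np.full(X.size,z)],1)
    m=pix(cam,P).astype(np.float32).reshape(*X.shape,2)
    return cv2.remap(im,m[...,0],m[...,1],cv2.INTER_CUBIC)
t=cv2.imread('pics/top0.png'); 
cv2.imwrite('pics/leaves.png',ortho('top',t,5,420,620,-300,20,2.5))
# foot/machine, repeated estimates
for k in range(3):
    for c in("top","side"):
        get_image(c)
        for tn in("foot","machine"):
            for d in pinpoint(tn,c)[:2]: print(c,tn,round(d['confidence'],2),w(c,d['xyz']))
        for j in (1,2,3,4)[:1]:
            for d in pinpoint("leaf_1_seat",c): print(c,"seat",round(d['confidence'],2),w(c,d['xyz']))
for d in outline_of("leaf_1","top"):
    m=d['mask'].astype(np.uint8); r=cv2.minAreaRect(cv2.findNonZero(m)); 
    yx=np.argwhere(m)[:,::-1]; p=onz('top',yx,6)
    q=cv2.minAreaRect(p[:,:2].astype(np.float32)); print(d['confidence'],m.sum(),q)
m=outline_of("machine","top")
print(m[0]['confidence'])
```

```text
top machine 0.92 [698.6 224.    4.6]
top machine 0.73 [573.7 486.5   0.8]
top seat 0.87 [ 567.5 -188.3    0.9]
top seat 0.45 [698.8 221.2   1.8]
side foot 0.86 [607.2 125.2   2.2]
side foot 0.46 [ 534.7 -107.9   13.2]
side machine 0.95 [703.1 224.7  -2.5]
side seat 0.62 [ 566.4 -188.9    3.5]
top machine 0.68 [702.4 222.7   1.5]
top seat 0.74 [ 532.5 -109.3   11. ]
side foot 0.79 [608.1 124.1   1.8]
side machine 0.9 [701.6 225.8  -1.6]
side seat 0.45 [ 564.7 -186.8    8.8]
side seat 0.16 [706.3 227.1  -0.3]
top foot 0.65 [699.8 225.    2.6]
top machine 0.75 [702.  224.2   2. ]
top machine 0.37 [ 444.7 -255.6   -2.5]
top seat 0.67 [ 533.6 -108.5    9.7]
top seat 0.63 [ 569.2 -187.6    2.3]
side foot 0.85 [609.7 123.3   0.9]
side machine 0.88 [703.2 227.2  -1.1]
side seat 0.77 [ 564.1 -190.     6.1]
side seat 0.37 [454.9 -28.6  -3.3]
0.86 561 ((506.5304870605469, -31.43230438232422), (23.006664276123047, 144.90914916992188), 89.61325073242188)
0.8 482 ((531.0042114257812, -185.37274169921875), (22.58722686767578, 141.65025329589844), 87.0311279296875)
0.72 776 ((495.6508483886719, -255.11822509765625), (33.26302719116211, 150.43939208984375), 88.12035369873047)
0.64 768 ((493.51702880859375, -105.97673797607422), (35.60361099243164, 152.21397399902344), 88.91876983642578)
0.63
```

View pics/leaves.png

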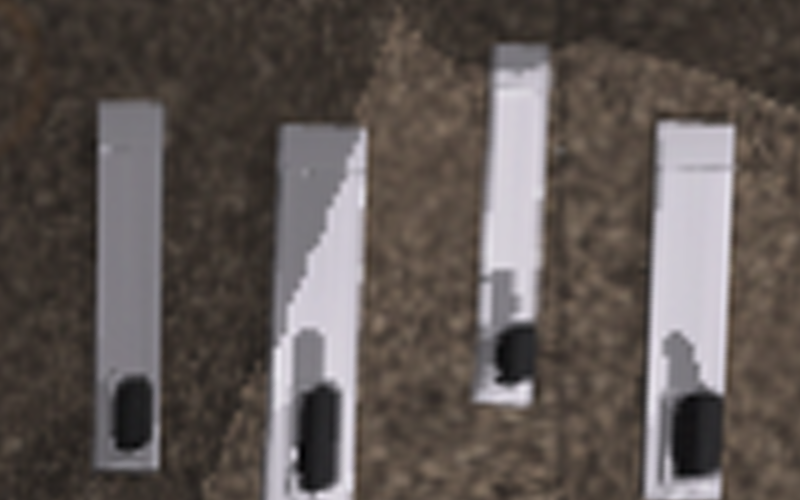

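```bash
cat > go.py <<'E'
import sys; from h import *
# usage: go.py x y z heading  -> shift/turn fractions for one call from the present pose
def main():
    x,y,z,h=map(float,sys.argv[1:5]); o=get_obs(); Rm=R.from_rotvec(o['orientation'])
    d=Rm.inv().apply(np.array([x,y,z])-o['ee_pos'])/200
    T=R.from_matrix(np.array([[np.cos(h),np.sin(h),0],[np.sin(h),-np.cos(h),0],[0,0,-1]]).astype(float))
    t=(Rm.inv()*T).as_rotvec()/np.radians(30)
    print('t',round(o['t'],2),'at',o['ee_pos'].round(1),'shift',d.round(3),'turn',t.round(3),'F',o['ft_force'].round(1),'w',round(o['width'],1))
main()
E
python3 - <<'E'
from h import *
t=cv2.imread('pics/top0.png');s=cv2.imread('pics/side0.png')
out=[]
for n,im,(u,v,a,b) in(("top",t,(165,70,150,175)),("side",s,(140,80,150,175))):
    k=4 if 0 else 3.4
    big=cv2.resize(im,None,fx=k,fy=k,interpolation=cv2.INTER_CUBIC)
    for yaw,col in((0.12,(0,255,0)),(0.17,(0,0,255))):
        c,sn=np.cos(yaw),np.sin(yaw); Q=np.array([[c,-sn],[sn,c]])
        for z in(34,335):
            B=np.array([[-140,-115],[-140,115],[140,115],[140,-115]])@Q.T+[701.8,224.7]
            p=pix(n,np.c_[B,np.full(4,z)]); cv2.polylines(big,[np.int32((p+.5)*k)],True,col,1)
        f=Q@[-108,-82]+[701.8,224.7]; print(yaw,f)
    out.append(big[int(v*k):int(v*k)+590,int(u*k):int(u*k)+395])
cv2.imwrite('pics/mach.png',np.hstack(out))
E
python3 go.py 476 -184 90 -0.05
```

```text
0.12 [604.39306833 130.36077347]
0.17 [609.2297978  125.61035541]
0.12 [604.39306833 130.36077347]
0.17 [609.2297978  125.61035541]
t 2.2 at [ 211.3 -588.2  239.7] shift [ 1.929 -1.455  0.748] turn [ 0.    -0.     0.754] F [-0.3 -0.1 -0.2] w 87.8
```

View pics/mach.png

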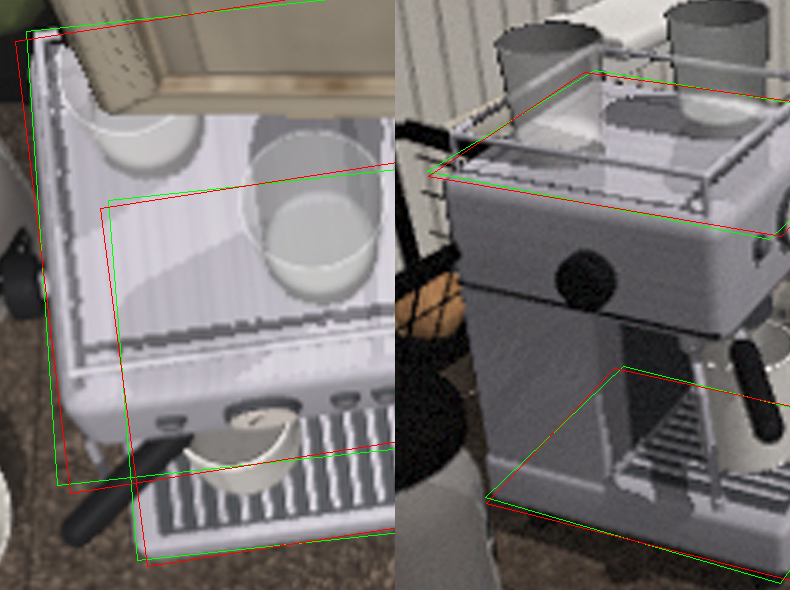

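The left edge matches yaw 0.12 (green). I check the right front corner too, and start moving towards leaf 1.

```bash
python3 - <<'E'
from h import *
t=cv2.imread('pics/top0.png');s=cv2.imread('pics/side0.png')
out=[]
for n,im,(u,v) in(("top",t,(245,165)),("side",s,(220,185))):
    k=6
    big=cv2.resize(im,None,fx=k,fy=k,interpolation=cv2.INTER_CUBIC)
    for yaw,col in((0.12,(0,255,0)),):
        c,sn=np.cos(yaw),np.sin(yaw); Q=np.array([[c,-sn],[sn,c]])
        B=np.array([[-140,-115],[-140,115],[140,115],[140,-115]])@Q.T+[701.8,224.7]
        p=pix(n,np.c_[B,np.full(4,34)]); cv2.polylines(big,[np.int32((p+.5)*k)],True,col,1)
    for f,cc in(((604.4,130.4,5),(0,255,0)),((608.6,124.5,5),(0,0,255))):
        q=np.int32((pix(n,f)[0]+.5)*k); cv2.circle(big,q.tolist(),4,cc,-1)
    out.append(big[v*k:v*k+480,u*k:u*k+395])
cv2.imwrite('pics/mach2.png',np.hstack(out))
E
python3 -m jog '0.99 -0.73 0 0 0 0.4 -1;0.99 -0.73 0 0 0 0.754 -1;0.99 -0.73 0 0 0 0.754 -1;0.99 -0.73 0 0 0 0.754 -1;0.99 -0.73 0 0 0 0.754 -1;0.99 -0.73 0.1 0 0 0.754 -1'
python3 go.py 476 -184 90 -0.05
```

```text
t: 2.8
ee_pos: [351.5, -381.1, 221.7]
orientation: [3.138, -0.071, 0.006]
ft_force: [-0.2, -1.3, 0.0]
width: 87.7
grasp_force: 0.0
t 2.8 at [ 351.5 -381.1  221.7] shift [ 0.575 -1.014  0.658] turn [ 0.004 -0.007  0.009] F [-0.2 -1.3  0. ] w 87.7
```

View pics/mach2.png

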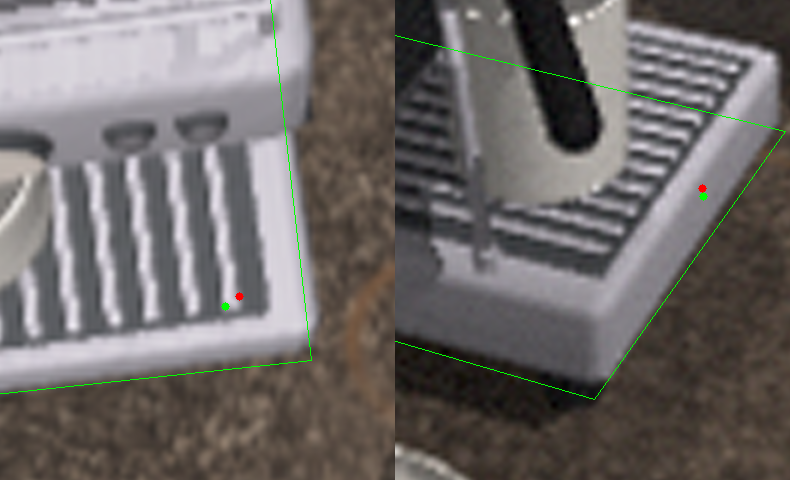

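Findings: tray corner puts the machine near (704.5, 225), yaw about 0.135; together with pinpoint the foot is at about (608.5, 127), so a seated leaf's origin is at (517, 114.6), heading 0.135. Now to leaf 1.

```bash
python3 -m jog '0.575 -0.99 0.3 0 0 0 0;0.575 -0.99 0.5 0 0 0 0;0.575 -0.99 0.6 0 0 0 0;0.575 -0.99 0.6 0 0 0 0.2;0.575 -0.99 0.6 0 0 0 0.2;0.575 -0.99 0.6 0 0 0 0.2;0.575 -0.99 0.6 0 0 0 0.2'
python3 go.py 475 -183 26 -0.05
```

```text
t: 3.5
ee_pos: [473.1, -190.6, 98.8]
orientation: [-3.14, 0.074, 0.003]
ft_force: [-0.2, -1.0, -0.8]
width: 36.5
grasp_force: 0.0
t 3.5 at [ 473.1 -190.6   98.8] shift [ 0.009 -0.038  0.364] turn [-0.001  0.004  0.006] F [-0.2 -1.  -0.8] w 36.5
```

Down, close, check the grip, and lift a little.

```bash
python3 -m jog '0.01 -0.038 0 0 0 0.006 0.2;0.01 -0.038 0.18 0 0 0.006 0.2;0.01 -0.038 0.364 0 0 0.006 0.2;0.01 -0.038 0.364 0 0 0.006 0.2;0.01 -0.038 0.364 0 0 0.006 1;0.01 -0.038 0.364 0 0 0.006 1;0.01 -0.038 0.364 0 0 0.006 1;0.01 -0.038 0.364 0 0 0.006 1'
python3 go.py 408 100 90 0.135
python3 - <<'E'
from h import *
for c in("top","side"):
    get_image(c)
    for d in pinpoint("leaf_1",c)[:4]: print(c,round(d['confidence'],2),w(c,d['xyz']).round(1))
E
```

```text
t: 4.3
ee_pos: [476.5, -184.9, 28.7]
orientation: [3.139, -0.084, 0.004]
ft_force: [-1.3, 0.3, 8.7]
width: 11.8
grasp_force: 30.0
t 4.3 at [ 476.5 -184.9   28.7] shift [-0.417 -1.404 -0.309] turn [ 0.003 -0.005 -0.36 ] F [-1.3  0.3  8.7] w 11.8
top 0.8 [451.2 -27.   -1.9]
top 0.56 [ 440.9 -106.9   -1. ]
side 0.71 [454.1 -29.7  -2. ]
side 0.66 [ 473.5 -183.9   -4. ]
side 0.61 [ 444.8 -105.3    2.3]
side 0.5 [ 443.4 -257.3    1.5]
```

```bash
python3 -m jog '0 0 -0.31 0 0 0 1;0 0 -0.31 0 0 0 1;-0.21 -0.25 -0.31 0 0 -0.1 1;-0.3 -0.5 -0.31 0 0 -0.2 1;-0.35 -0.75 -0.31 0 0 -0.36 1;-0.38 -0.98 -0.31 0 0 -0.36 1;-0.38 -0.98 -0.31 0 0 -0.36 1'
python3 go.py 408 100 35 0.135
```

```text
t: 5.2
ee_pos: [408.8, 18.5, 89.6]
orientation: [-3.134, -0.218, -0.001]
ft_force: [-0.1, 0.1, -0.3]
width: 11.6
grasp_force: 30.0
t 5.2 at [408.8  18.5  89.6] shift [ 0.052 -0.404  0.273] turn [-0.    -0.002  0.007] F [-0.1  0.1 -0.3] w 11.6
```

```bash
python3 -m jog '0.05 -0.2 0 0 0 0 1;0.05 -0.4 0 0 0 0 1;0.05 -0.405 0.1 0 0 0 1;0.05 -0.405 0.25 0 0 0 1;0.05 -0.405 0.27 0 0 0 1;0.05 -0.405 0.29 0 0 0 1;0.05 -0.405 0.305 0 0 0 1;0.05 -0.405 0.305 0 0 0 1'
python3 go.py 517.3 114.6 29 0.135
python3 - <<'E'
from h import *
for c in("top","side"):
    im=get_image(c)
    for d in pinpoint("leaf_1",c)[:5]: print(c,round(d['confidence'],2),w(c,d['xyz']).round(1))
    for d in pinpoint("leaf_1_seat",c)[:5]: print(c,'seat',round(d['confidence'],2),w(c,d['xyz']).round(1))
    for d in pinpoint("foot",c)[:5]: print(c,'foot',round(d['confidence'],2),w(c,d['xyz']).round(1))
    u,v={'top':(200,180),'side':(220,170)}[c]
    cv2.imwrite(f'pics/{c}1.png',cv2.resize(im[v:v+130,u:u+160,::-1],None,fx=3,fy=3,interpolation=cv2.INTER_CUBIC))
a=[cv2.imread(f'pics/{c}1.png') for c in('top','side')]; cv2.imwrite('pics/both1.png',cv2.resize(np.hstack(a),(800,325)))
E
```

```text
t: 6.0
ee_pos: [409.6, 96.8, 28.7]
orientation: [-3.134, -0.211, -0.003]
ft_force: [-0.2, 0.3, -1.4]
width: 11.9
grasp_force: 30.0
t 6.0 at [409.6  96.8  28.7] shift [ 0.545 -0.016 -0.   ] turn [-0.    -0.003 -0.001] F [-0.2  0.3 -1.4] w 11.9
top 0.86 [ 446.  -252.5   -2.1]
top 0.6 [ 443.2 -107.6   -1.4]
top 0.55 [449.5 -30.5  -3.9]
top seat 0.6 [502.2 107.3   3.7]
side 0.61 [ 443.  -253.8    3.9]
side 0.57 [ 445.9 -104.4   -1.3]
side 0.52 [407.2  96.2   0.6]
side seat 0.79 [496.8 108.7   5.3]
side foot 0.83 [605.2 123.7   1.3]
```

View pics/both1.png

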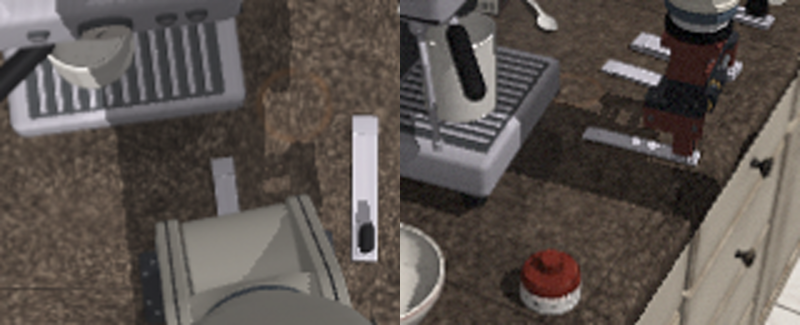

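The picture shows leaf 1 flat in the gripper with its nose at (222,162) of the left crop, short of the tray. Sliding in now.

```bash
python3 -m jog '0.08 0 0 0 0 0 1;0.16 0 0 0 0 0 1;0.24 -0.01 0 0 0 0 1;0.29 -0.012 0 0 0 0 1;0.31 -0.012 0 0 0 0 1;0.33 -0.012 0 0 0 0 1;0.35 -0.012 0 0 0 0 1;0.35 -0.012 0 0 0 0 1'
python3 go.py 517.6 113.8 28.7 0.135
```

```text
t: 7.2
ee_pos: [476.4, 108.5, 28.1]
orientation: [3.134, 0.213, -0.004]
ft_force: [-4.9, -0.5, 10.4]
width: 11.8
grasp_force: 30.0
t 7.2 at [476.4 108.5  28.1] shift [ 0.208  0.002 -0.004] turn [0.    0.005 0.001] F [-4.9 -0.5 10.4] w 11.8
```

```bash
python3 -m jog '0.02 0 0 0 0 0 1;0.04 0 0 0 0 0 1;0.06 0 0 0 0 0 1;0.08 0 0 0 0 0 1;0.08 0 0 0 0 0 1'
python3 go.py 517.6 113.8 28.7 0.135
```

```text
t: 7.7
ee_pos: [492.1, 110.6, 28.1]
orientation: [3.134, 0.212, -0.005]
ft_force: [-4.8, -0.5, 10.9]
width: 11.8
grasp_force: 30.0
t 7.7 at [492.1 110.6  28.1] shift [ 0.128  0.002 -0.003] turn [0.    0.006 0.001] F [-4.8 -0.5 10.9] w 11.8
```

```bash
python3 -m jog '0.00 0 -0.004 0 0 0 1;0.02 0 -0.004 0 0 0 1;0.04 0 -0.004 0 0 0 1;0.06 0 -0.004 0 0 0 1;0.06 0 -0.004 0 0 0 1'
python3 go.py 517.6 113.8 28.7 0.135
```

```text
t: 8.2
ee_pos: [506.7, 112.7, 28.7]
orientation: [-3.134, -0.212, -0.002]
ft_force: [0.5, -0.2, -1.0]
width: 11.7
grasp_force: 30.0
t 8.2 at [506.7 112.7  28.7] shift [ 0.055  0.002 -0.   ] turn [-0.    -0.002  0.001] F [ 0.5 -0.2 -1. ] w 11.7
```

```bash
python3 -m jog '0.02 0 0 0 0 0 1;0.04 0 0 0 0 0 1;0.053 0.002 0 0 0 0 1;0.053 0.002 0 0 0 0 1;0.053 0.002 0 0 0 0 1;0.053 0.002 0 0 0 0 1'
python3 go.py 517.6 113.8 28.7 0.135
python3 - <<'E'
from h import *
for c in("top","side"):
    im=get_image(c)
    for t in ("leaf_1","leaf_1_seat","foot"):
      for d in pinpoint(t,c)[:6]:
        p=w(c,d['xyz']).round(1)
        if p[1]>50: print(c,t,round(d['confidence'],2),p)
E
```

```text
t: 8.8
ee_pos: [516.0, 113.6, 28.6]
orientation: [3.134, 0.212, -0.001]
ft_force: [0.5, 0.5, -1.0]
width: 12.2
grasp_force: 30.0
t 8.8 at [516.  113.6  28.6] shift [ 0.008  0.    -0.   ] turn [0.    0.001 0.001] F [ 0.5  0.5 -1. ] w 12.2
side leaf_1 0.74 [575.  482.5  -1.6]
side leaf_1 0.69 [512.4 113.2  -2. ]
side leaf_1_seat 0.53 [600.6 125.4   3.7]
```

Leaf 1 slides with no force, so it is loose. Drawing it out and taking it back.

```bash
python3 -m jog '-0.1 0 -0.003 0 0 0 1;-0.25 0 -0.003 0 0 0 1;-0.4 0 -0.003 0 0 0 1;-0.55 0 -0.003 0 0 0 1;-0.56 0 -0.02 0 0 0 1;-0.56 0 -0.2 0 0 0 1;-0.56 0.1 -0.31 0 0 0 1;-0.5 0.4 -0.31 0 0 0 1'
python3 -m jog '0.05 0.2 0 0 0 0.1 1;0.05 0.45 0 0 0 0.258 1;0.05 0.7 0 0 0 0.258 1;0.05 0.95 0 0 0 0.258 1;0.05 0.98 0 0 0 0.258 1;0.05 0.98 0 0 0 0.258 1'
python3 go.py 470 -183 29 0
```

```text
t: 10.0
ee_pos: [426.1, 32.6, 93.3]
orientation: [-3.134, -0.22, -0.008]
ft_force: [0.1, 0.7, -1.6]
width: 11.8
grasp_force: 30.0
t: 10.6
ee_pos: [461.2, -162.9, 90.8]
orientation: [3.141, -0.005, 0.001]
ft_force: [-0.3, -0.5, -0.3]
width: 12.2
grasp_force: 30.0
t 10.6 at [ 461.2 -162.9   90.8] shift [0.044 0.1   0.309] turn [ 0.    -0.002 -0.006] F [-0.3 -0.5 -0.3] w 12.2
```

```bash
python3 -m jog '0.044 0.1 0.1 0 0 0 1;0.044 0.1 0.25 0 0 0 1;0.044 0.1 0.29 0 0 0 1;0.044 0.1 0.309 0 0 0 1;0.044 0.1 0.31 0 0 0 1;0.044 0.1 0.31 0 0 0 0.2;0.044 0.1 0.31 0 0 0 0.2;0.044 0.1 0.31 0 0 0 0.2'
python3 -m jog '0 0 -0.15 0 0 0 0.2;0 0 -0.35 0 0 0 0.2;0 -0.25 -0.35 0 0 0 0.2;0 -0.5 -0.35 0 0 0 0.2;-0.04 -0.76 -0.35 0 0 0 0.2;-0.04 -0.76 -0.35 0 0 0 0.2;-0.04 -0.76 -0.35 0 0 0 0.2'
python3 go.py 451.5 -29.5 29 0
python3 - <<'E'
from h import *
for c in("top","side"):
    im=get_image(c)
    for t in ("leaf_1","foot"):
      for d in pinpoint(t,c)[:6]:
        p=w(c,d['xyz']).round(1)
        print(c,t,round(d['confidence'],2),p)
E
```

```text
t: 11.4
ee_pos: [470.0, -181.4, 29.4]
orientation: [3.141, 0.001, 0.002]
ft_force: [0.0, -0.1, -0.1]
width: 32.2
grasp_force: 0.0
t: 12.1
ee_pos: [461.5, -28.4, 99.1]
orientation: [3.141, 0.005, 0.001]
ft_force: [0.6, -0.2, 0.3]
width: 35.3
grasp_force: 0.0
t 12.1 at [461.5 -28.4  99.1] shift [-0.05   0.005  0.35 ] turn [ 0.    -0.001  0.006] F [ 0.6 -0.2  0.3] w 35.3
top leaf_1 0.93 [ 445.1 -254.5   -4. ]
side leaf_1 0.83 [ 445.9 -104.2   -2. ]
side leaf_1 0.71 [ 443.7 -252.2    1.6]
side leaf_1 0.64 [451.7 -27.9  -1.5]
side leaf_1 0.61 [ 463.8 -177.7   -2.5]
side foot 0.84 [608.7 124.4   3.6]
```

Leaf 1 is down. Next I grasp leaf 2, lift it and carry it.

```bash
python3 -m jog '-0.05 0.003 0.15 0 0 0 0.2;-0.05 0.003 0.3 0 0 0 0.2;-0.05 0.003 0.338 0 0 0 0.2;-0.05 0.003 0.338 0 0 0 0.2;-0.05 0.003 0.338 0 0 0 1;-0.05 0.003 0.338 0 0 0 1;-0.05 0.003 0.338 0 0 0 1;-0.05 0.003 0.338 0 0 0 1'
python3 go.py 408 98 80 0.135
```

```text
t: 13.2
ee_pos: [452.1, -30.0, 31.9]
orientation: [3.141, 0.001, 0.003]
ft_force: [-0.9, -0.9, 6.6]
width: 12.0
grasp_force: 30.0
t 13.2 at [452.1 -30.   31.9] shift [-0.22  -0.64  -0.241] turn [ 0.001 -0.003 -0.257] F [-0.9 -0.9  6.6] w 12.0
```

```bash
python3 -m jog '0 0 -0.2 0 0 0 1;-0.1 -0.1 -0.24 0 0 0 1;-0.2 -0.3 -0.24 0 0 -0.1 1;-0.22 -0.5 -0.24 0 0 -0.257 1;-0.22 -0.64 -0.24 0 0 -0.257 1;-0.22 -0.64 -0.2 0 0 -0.257 1;-0.22 -0.64 -0.04 0 0 -0.257 1;-0.22 -0.64 -0.02 0 0 -0.257 1'
python3 go.py 408 98 32.5 0.135
python3 - <<'E'
from h import *
for c in("side","top"):
    im=get_image(c)
    for t in ("leaf_2","leaf_2_seat"):
      for d in pinpoint(t,c)[:6]:
        p=w(c,d['xyz']).round(1)
        if p[1]>50: print(c,t,round(d['confidence'],2),p)
E
```

```text
t: 14.0
ee_pos: [405.6, 97.5, 33.2]
orientation: [3.134, 0.212, -0.007]
ft_force: [-0.1, -0.8, -0.5]
width: 12.2
grasp_force: 30.0
t 14.0 at [405.6  97.5  33.2] shift [ 0.012 -0.001  0.003] turn [0.001 0.008 0.001] F [-0.1 -0.8 -0.5] w 12.2
side leaf_2 0.7 [498.  109.5  12.4]
side leaf_2 0.54 [407.3 104.6  -0.9]
side leaf_2_seat 0.83 [497.  109.1   9. ]
top leaf_2_seat 0.68 [493.3 110.1  13.8]
```

```bash
python3 -m jog '0.08 0 0 0 0 0 1;0.16 0 0 0 0 0 1;0.24 0 0 0 0 0 1;0.27 0 0.003 0 0 0 1;0.27 0 0.003 0 0 0 1;0.27 0 0.003 0 0 0 1'
python3 go.py 517.6 113.8 32.2 0.135
python3 -m jog '0.02 0 0 0 0 0 1;0.03 0 0 0 0 0 1;0.04 0 0 0 0 0 1;0.05 0 0 0 0 0 1;0.06 0 0 0 0 0 1;0.07 0 0 0 0 0 1;0.08 0 0 0 0 0 1;0.08 0 0 0 0 0 1'
```

```text
t: 14.9
ee_pos: [460.0, 105.0, 34.6]
orientation: [3.134, 0.211, -0.001]
ft_force: [-0.4, 0.5, -1.4]
width: 11.9
grasp_force: 30.0
t 14.9 at [460.  105.   34.6] shift [ 0.291 -0.005  0.012] turn [ 0.     0.002 -0.001] F [-0.4  0.5 -1.4] w 11.9
t: 15.7
ee_pos: [476.4, 107.3, 34.2]
orientation: [3.134, 0.211, -0.002]
ft_force: [-1.2, -0.5, -4.9]
width: 12.2
grasp_force: 30.0
```

The leaf rides about 2 mm above the worktop and is touching the pad; lower it first, and step back a bit.

```bash
python3 -m jog '-0.04 0 0 0 0 0 1;-0.05 0 0.004 0 0 0 1;-0.05 0 0.008 0 0 0 1;-0.05 0 0.01 0 0 0 1;-0.05 0 0.01 0 0 0 1'
python3 go.py 517.6 113.8 32.2 0.135
```

```text
t: 16.2
ee_pos: [467.2, 106.1, 32.7]
orientation: [-3.134, -0.212, -0.001]
ft_force: [-0.9, 0.3, 1.6]
width: 11.8
grasp_force: 30.0
t 16.2 at [467.2 106.1  32.7] shift [ 0.255 -0.004  0.003] turn [-0.    -0.002 -0.   ] F [-0.9  0.3  1.6] w 11.8
```

Touching lightly (Fz about 2 N more than free). Slide in.

```bash
python3 -m jog '0.02 0 0 0 0 0 1;0.04 0 0 0 0 0 1;0.05 0 0 0 0 0 1;0.06 0 0 0 0 0 1;0.07 0 0 0 0 0 1;0.08 0 0 0 0 0 1;0.09 0 0 0 0 0 1;0.09 0 0 0 0 0 1'
python3 go.py 517.6 113.8 32.7 0.135
```

```text
t: 17.0
ee_pos: [483.8, 108.3, 32.2]
orientation: [3.134, 0.212, -0.003]
ft_force: [-4.2, -0.4, 3.7]
width: 12.2
grasp_force: 30.0
t 17.0 at [483.8 108.3  32.2] shift [ 0.171 -0.005 -0.003] turn [ 0.     0.004 -0.   ] F [-4.2 -0.4  3.7] w 12.2
```

```bash
python3 -m jog '0.02 0 0 0 0 0 1;0.04 0 0 0 0 0 1;0.06 0 0 0 0 0 1;0.08 0 0 0 0 0 1;0.08 0 0 0 0 0 1;0.08 0 0 0 0 0 1'
python3 go.py 517.6 113.8 32.7 0.135
```

```text
t: 17.6
ee_pos: [496.9, 110.0, 31.8]
orientation: [3.134, 0.211, -0.012]
ft_force: [-10.5, -1.9, 8.1]
width: 11.6
grasp_force: 30.0
t 17.6 at [496.9 110.   31.8] shift [ 0.105 -0.005 -0.005] turn [ 0.001  0.015 -0.   ] F [-10.5  -1.9   8.1] w 11.6
```

Around 10 N push: leaf 2 seems to bind. I push on slowly, easing the downward press.

```bash
python3 -m jog '0.01 0 -0.003 0 0 0 1;0.02 0 -0.004 0 0 0 1;0.03 0 -0.004 0 0 0 1;0.04 0 -0.004 0 0 0 1;0.04 0 -0.004 0 0 0 1;0.04 0 -0.004 0 0 0 1'
python3 go.py 517.6 113.8 32.7 0.135
```

```text
t: 18.2
ee_pos: [508.0, 111.6, 33.0]
orientation: [3.134, 0.211, -0.002]
ft_force: [-4.8, -0.7, -5.3]
width: 12.1
grasp_force: 30.0
t 18.2 at [508.  111.6  33. ] shift [ 0.049 -0.005  0.001] turn [ 0.     0.002 -0.   ] F [-4.8 -0.7 -5.3] w 12.1
```

```bash
python3 -m jog '0.015 -0.003 0 0 0 0 1;0.03 -0.005 0.001 0 0 0 1;0.045 -0.005 0.002 0 0 0 1;0.05 -0.005 0.003 0 0 0 1;0.05 -0.005 0.003 0 0 0 1;0.05 -0.005 0.003 0 0 0 1'
python3 go.py 517.6 113.8 32.7 0.135
python3 - <<'E'
from h import *
for c in("side","top"):
    im=get_image(c)
    for t in ("leaf_2","leaf_2_seat","foot"):
      for d in pinpoint(t,c)[:6]:
        p=w(c,d['xyz']).round(1)
        if p[1]>50: print(c,t,round(d['confidence'],2),p)
E
```

```text
t: 18.8
ee_pos: [518.6, 114.1, 32.8]
orientation: [-3.134, -0.212, -0.001]
ft_force: [-3.5, 0.0, -6.6]
width: 12.0
grasp_force: 30.0
t 18.8 at [518.6 114.1  32.8] shift [-0.005  0.001  0.   ] turn [-0.    -0.001 -0.   ] F [-3.5  0.  -6.6] w 12.0
side leaf_2 0.46 [516.5 116.8  -4.5]
side leaf_2_seat 0.69 [607.4 127.4   8. ]
top foot 0.62 [438.8 373.6  -3.4]
```

Seated: seat at (607, 127) against foot (608, 126), binding at about 6 N. Set it down, release, and retreat upwards.

```bash
python3 -m jog '0 0 0.002 0 0 0 1;0 0 0.004 0 0 0 1;0 0 0.004 0 0 0 1;0 0 0.004 0 0 0 0.2;0 0 0.004 0 0 0 0.2;0 0 0.004 0 0 0 0.2;0 0 0.004 0 0 0 0.2'
python3 -m jog '-0.01 0 -0.1 0 0 0 0.2;-0.05 0 -0.3 0 0 0 0.2;-0.3 0 -0.5 0 0 0 0.2;-0.5 0.2 -0.7 0 0 0 0.2;-0.5 0.5 -0.7 0 0 0 0.2;-0.5 0.7 -0.7 0 0 0 0.2;-0.5 0.7 -0.7 0 0 0 0.2;-0.5 0.7 -0.7 0 0 0 0.2'
python3 - <<'E'
from h import *
ims=[]
for c in("side","top"):
    im=get_image(c)
    for t in ("leaf_2","leaf_2_seat","foot"):
      for d in pinpoint(t,c)[:6]: print(c,t,round(d['confidence'],2),w(c,d['xyz']).round(1))
    u,v={'top':(190,180),'side':(200,150)}[c]
    ims.append(cv2.resize(im[v:v+130,u:u+200,::-1],None,fx=2,fy=2,interpolation=cv2.INTER_CUBIC))
cv2.imwrite('pics/end.png',np.hstack(ims))
E
```

```text
t: 19.9
ee_pos: [519.0, 114.2, 32.2]
orientation: [-3.134, -0.212, -0.002]
ft_force: [0.9, 0.4, 0.3]
width: 35.0
grasp_force: 0.0
t: 20.7
ee_pos: [438.5, -40.3, 172.7]
orientation: [3.134, 0.206, 0.004]
ft_force: [-0.3, 0.1, -0.1]
width: 35.4
grasp_force: 0.0
side leaf_2 0.77 [ 444.6 -104.7   -3.5]
side leaf_2 0.54 [ 443.5 -253.7    5.4]
side leaf_2 0.53 [518.1 116.6  -1.8]
side leaf_2 0.52 [ 4.664e+02 -1.804e+02 -2.000e-01]
side leaf_2_seat 0.74 [ 539.  -257.2    6.9]
side leaf_2_seat 0.64 [609.7 126.6   9.2]
side foot 0.6 [ 733.1 -110.     3.7]
side foot 0.59 [607.9 124.4   3.4]
top leaf_2 0.7 [ 447.9 -253.6   -0.5]
top leaf_2 0.64 [512.  118.3   2.3]
top leaf_2 0.5 [439.1 373.3  -1.7]
top leaf_2_seat 0.88 [607.3 125.4   6.9]
```

View pics/end.png

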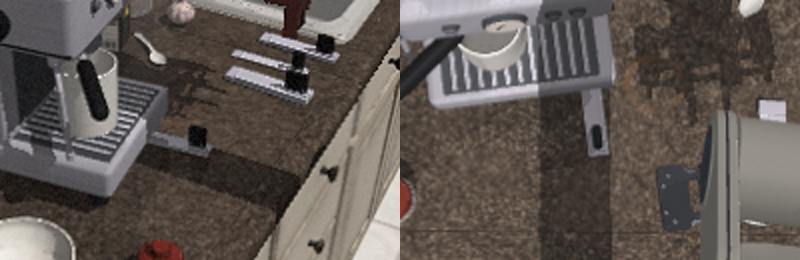

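The picture shows leaf 2 lying flat under the right front corner of the tray (grip at (597,137)). The other three leaves are flat on the right and the hand is clear.

```bash
python3 -c "
from workcell import *
print(close_job())"
```

```text
the job is handed in; nothing more can be done
None
```

The job is handed in, but no verdict came back: leaf 1 was loose and is back flat on the worktop, and leaf 2 bound under the foot at about 6 N (by the wrist force) and was left there released, its seat point measured about 2 mm from the foot; leaves 3 and 4 were never moved.

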